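Snap the sharpening stone into its bench holder

ROBOT

A 6-joint arm with a two-finger parallel gripper is mounted at the origin on the work surface. World frame = base frame: x ahead of the robot, y to its left, z up, the work surface at z = 0. Lengths are in m, angles in rad, forces in N, time in s.
With the tool pointing down it reaches from about 0.275 to 0.875 m from the base axis. Payload 12.5 kg.
Tool frame: the origin (TCP) lies midway between the tips of the shut fingers; the grasp point (between the pads) lies 19 mm behind it; z points along the fingers, y is the direction in which the jaws open and shut (so a half turn about z gives the same grasp; the last joint's range is limited). The gripper opens to 85 mm and grips with 20 to 120 N. Pads are 22 mm wide; open, the fingers measure 114 mm over their backs; the gripper's body (76 mm by 85 mm) begins 54 mm behind the grasp point. The pads swing forward as they close: fully open they stand 13 mm farther back than shut.
Start: joints at [1.178, 0.351, 1.652, -0, 1.139, -0.085], TCP at [0.167, 0.524, 0.231] pointing down, gripper open.
Joint ranges: [-2.75, 2.75], [-0.79, 2.1], [0.01, 2.65], [-1.57, 4.71], [0.07, 3.14], [-2.87, 2.87]. Speed limits (rad/s): [2.22, 2.22, 2.79, 3.14, 3.14, 3.14].

INTERFACE

Orientations are given as a rotation vector (axis times angle).
In Python, from plant import * gives the robot as it stands.
- The arm moves only by the tool play_rows, never from a script. Its argument "rows" is one flat list of numbers, 7 for each row, row after row: the shift along the tool's x, y, z in m, then the turn, a rotation vector about the tool's x, y, z in rad, then the opening in per cent of the stroke, from 0 (shut) to 100 (fully open). A call has 1 to 8 rows; each row is the pose to reach, as a shift and turn from the pose commanded when the call began, along the tool's axes at that moment; what a row does not reach only later rows make up. A row lasts 1/12 s, in which the tool goes at most 41.7 mm and 7.16 degrees, less where a joint would pass 70% of its speed; a pose out of reach is approached as far as the arm can. A call with a gripper value outside its range is refused whole. The fingers move at their own pace and stop on an object; "squeeze" is the grip in N (left out, the last holds). Time passes only in rows, so rows that repeat a pose let the fingers close. It gives the time, the measured TCP pose, the force and the opening at its end, in the units of the state.
- get_obs(): the state, without advancing time (a new reading comes with each control period).
- get_image(name): name is "side" or "top"; returns a dict with "image" (400x640x3 uint8, red, green, blue), "fovy" (degrees; the focal length in pixels is half the picture's height over the tangent of half this angle, whatever the lens; pixels are square), "cx", "cy" (the principal point, pixels), "distortion" ([k1, k2, p1, p2, k3] as OpenCV has them; the pictures are not rectified), "rvec" (rotation vector, rad) and "tvec" (3), from world to camera coordinates, as OpenCV has them. Camera axes: x right, y down, z forward; pixel columns grow to the right and rows downward; lengths in m; the calibration is good to about 2 mm. A picture is of the moment at which its call begins. There is no depth.
- hand_in(): hands the job in, once; it reports no verdict.
The state is a dict: "t": time; "qpos": joint angles; "dq": joint speeds; "tau": joint torques, N m; "tcp_pos": TCP position; "ee_rot": TCP orientation; "wrist_force": force on the tool from outside, world axes, zero at the start; "moment": the same for the moment, N m; "opening": finger opening in m.
Only numpy, scipy, OpenCV 4.12 (cv2) and the standard library are available. Lean on these libraries where they do the work, as an engineer would, in place of code of your own. Each camera call takes 0.05 s, during which the arm holds its last target.

TASK

Put the long sharpening stone, the one bonded to a wooden base block with bevelled ends, into its bench holder: press it down level between the two spring clips until both have snapped shut over the ends of the block and it sits fully home on the bed, then let go. Press gently by feel, stopping as soon as it lands on the bed (stone and holder must never be pressed together with more than 35 N), and leave the plain oilstone and the other bench things where they lie.

Things in the scene. Friction and masses are not known exactly. Their poses are not given: they have to be found in the camera images.
- stone: Stone to load: dark hardwood base block 150 mm long (x), 45 wide (y), 20 thick, with a grey stone 118 x 45 x 14 mm bonded centrally on top; 34 mm high in all, about 0.29 kg. A bare ledge 16 mm long at each end. Lower end edges bevelled 4 mm along x, 8 mm high (underside 142 mm long). Origin: centre of the underside; x along its length, z up. Either way round fits.
- holder: Bench holder, fixed: plywood board 250 mm long (x), 84 wide (y), 18 thick; origin at the centre of its underside, z up. On it, centred, a dark steel carrier with a cork bed 34 mm wide on which the block's underside must rest, lengthwise along x. Beside the bed at mid-length, from y = 17 mm out, the fingers have free room down to the board.
- bed_low (a point): A point on the holder, 34 mm above its origin, z up: the bed's lowest setting. The carrier's height was set by its last user and is not measured: the bed lies 0 to 18 mm above this point and must be found by feel. The cork gives very little. Cheeks at x = 42 to 62 mm either side, 48 mm apart inside, 14 mm above the bed, flared above 6 mm, guide the block's long sides.
- clip_end_a (a point): A point on the board's top, 18 mm above the holder's origin, 82 mm from its middle, at the +x end: below the foot of clip a, a steel spring clip 24 mm wide. Its round nose (radius 3 mm) reaches inwards to 72 mm from the middle, its centre 23 mm above the bed; a lip above it flares outwards, up to 32 mm above the bed.
- clip_end_b (a point): The same point at the -x end, below clip b, which mirrors clip a. Laid loosely between the clips, the block's bevels rest on the noses, its underside about 22 mm above the bed. Pressed down it spreads the clips (8 to 16 N in all), slides between them with less force, and over the last 3 mm above the bed the noses close over the ledges.
- clip_a (a joint): Hinge angle of the clip at the holder's +x end, rad. 0: shut (empty, or snapped over the block); about 0.08: spread by the block. A light spring shuts it.
- clip_b (a joint): The same for the clip at the holder's -x end.
- oilstone: Bystander: a plain grey stone block 105 x 45 x 24 mm without base block. Origin: centre of the underside, x along its length.
- chisel: Bystander: a wood chisel 250 mm long lying on the bench, about 26 mm high. Origin: under the handle's inner end; x along the blade.
- guide: Bystander: a small metal honing guide with a roller, about 55 x 76 x 20 mm. Origin: under the roller.
- oilcan: Bystander: a closed grey can, 48 mm across, 110 mm tall. Origin: centre of the underside.

How it is judged:
By the outcome, as a careful person would: the job done as asked, in the order asked, and still so for the second after the job is handed in, with the robot touching nothing.
It also fails if it takes over 42 s, if anything falls off the work surface, if the arm or the gripper's body presses on something with over 40 N, if the wrist force passes 120 N, or if a joint passes its speed limit or range.

## Working session

There is one attempt and no reset: what is moved stays moved. The work goes in short steps, Python scripts to look and compute and a tool call to move; the robot and the scene stay as the last step left them, time stands still between calls to the robot, and variables do not carry over. Pictures are saved under pics/ and viewed, and the job is handed in when it is done.

Besides the shell and the picture viewer there is one more tool, called after "Call:" in YAML: its name, and indented under it one key for each argument. play_rows: Moves the arm, as the interface text tells. Its arguments: {"type":"object","properties":{"rows":{"type":"array"},"squeeze":{"type":"number"}},"required":["rows"]}

```bash
ls; mkdir -p pics
cat > h.py <<'E'
from plant import *
import numpy as np, cv2
def snap(n,f):
    d=get_image(n); cv2.imwrite(f,cv2.cvtColor(d['image'],cv2.COLOR_RGB2BGR)); np.save(f.replace('.png','.npy'),d,allow_pickle=True); return d
def load(f): return np.load(f,allow_pickle=True).item()
def K(d):
    f=200/np.tan(np.radians(d['fovy'])/2); return np.array([[f,0,d['cx']],[0,f,d['cy']],[0,0,1.]])
def ray(d,uv):
    p=cv2.undistortPoints(np.array(uv,float).reshape(-1,1,2),K(d),np.array(d['distortion'],float)).reshape(-1,2)
    R=cv2.Rodrigues(np.array(d['rvec'],float))[0]; t=np.array(d['tvec'],float).ravel()
    return -R.T@t, np.c_[p,np.ones(len(p))]@R
def onz(d,uv,z):
    c,r=ray(d,uv); return c+r*((z-c[2])/r[:,2])[:,None]
def proj(d,P):
    return cv2.projectPoints(np.array(P,float).reshape(-1,1,3),np.array(d['rvec'],float),np.array(d['tvec'],float),K(d),np.array(d['distortion'],float))[0].reshape(-1,2)
E
python3 - <<'E'
from h import *
for n in ('top','side'):
    d=snap(n,f'pics/{n}0.png'); print(n,d['fovy'],ray(d,[[320,200]]))
print(get_obs())
E
```

```text
pics
top 57.939444122779165 (array([ 0.50359591, -0.09747881,  0.96112364]), array([[ 0.07693203, -0.02307192, -0.99688792]]))
side 46.92454695049932 (array([0.3604396 , 0.51407258, 0.76370431]), array([[ 0.22494293, -0.64129837, -0.73361339]]))
{'t': 0.1, 'qpos': array([ 1.17836662e+00,  3.51218415e-01,  1.65235963e+00,  2.09925179e-05,
        1.13910180e+00, -8.46038813e-02]), 'dq': array([-7.13217991e-04, -2.29113117e-03, -2.08625049e-03, -5.87993332e-05,
        7.72307191e-04,  9.44676243e-04]), 'tau': array([ 2.05237025e-04, -5.06838799e+01, -2.91873622e+01, -1.03385912e-04,
        2.63218979e-03, -2.74049643e-05]), 'tcp_pos': array([0.1665011 , 0.52387832, 0.23079268]), 'ee_rot': array([-4.81596222e-01, -3.10418050e+00,  1.65217994e-03]), 'wrist_force': array([-0.87434458,  0.43523058, -0.88079323]), 'moment': array([-0.04352099, -0.01870576,  0.03375035]), 'opening': 0.08509109480941288}
```

View pics/top0.png

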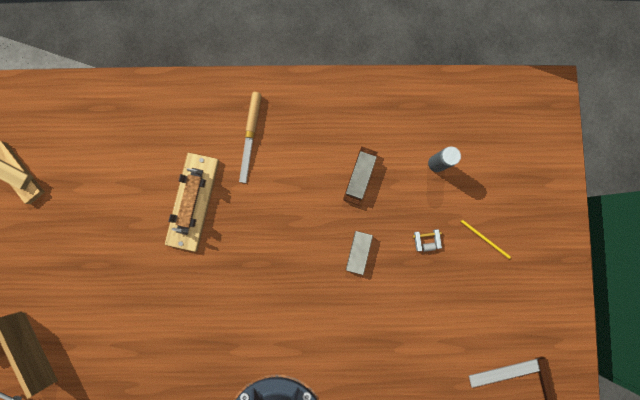

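View pics/side0.png

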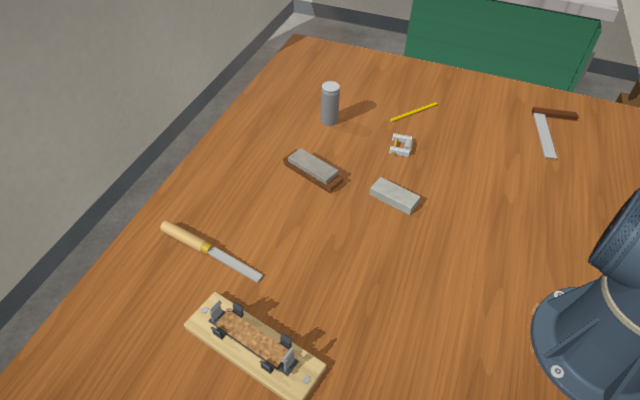

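Top view: the stone on its dark base is at about (361,176), the oilstone at (360,253) and the holder at (192,202). Side view: stone (314,168), holder (255,345). I'll enlarge these to measure them.

Run:
```python
from h import *
for n,f,(u,v,w,h),s in (('a','top',(325,135,70,80),7),('b','top',(155,140,75,120),5),('c','side',(275,135,80,65),8),('e','side',(175,285,160,115),5)):
    im=cv2.imread(f'pics/{f}0.png')[v:v+h,u:u+w]
    cv2.imwrite(f'pics/crop_{n}.png',cv2.resize(im,None,fx=s,fy=s,interpolation=cv2.INTER_CUBIC))
```

```text
(no output)
```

View pics/crop_a.png

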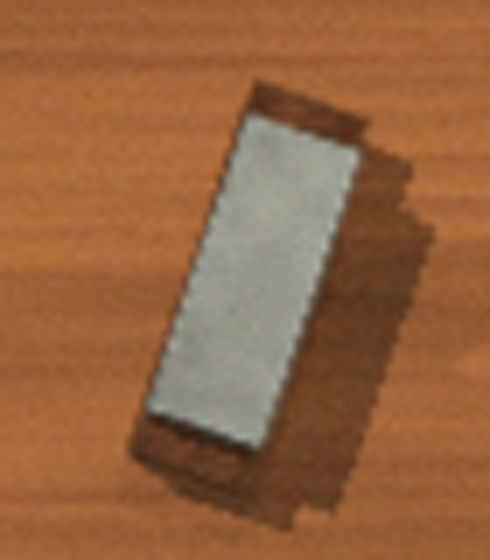

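View pics/crop_b.png

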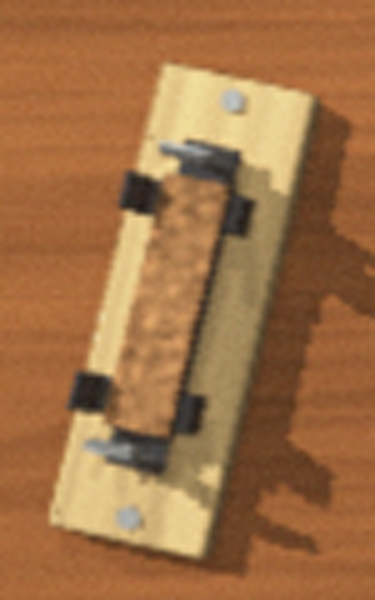

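View pics/crop_c.png

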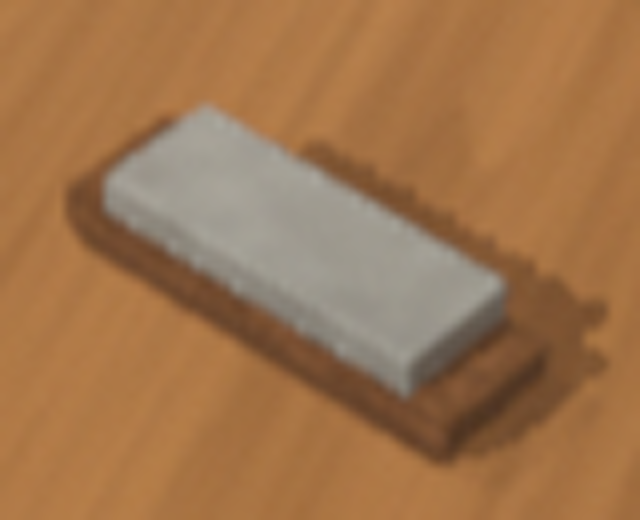

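View pics/crop_e.png

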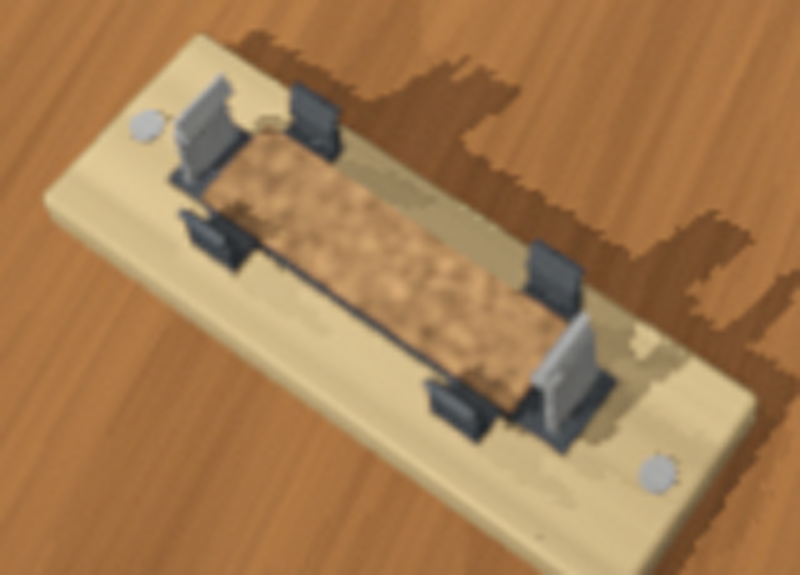

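```bash
cat > m.py <<'E'
from h import *
def rect(d,mask,z):
    cs,_=cv2.findContours(mask,cv2.RETR_EXTERNAL,cv2.CHAIN_APPROX_NONE)
    c=max(cs,key=cv2.contourArea)
    # pixel-centre contour -> fill moments for centre
    P=onz(d,c.reshape(-1,2),z)[:,:2]
    (cx,cy),(w,h),a=cv2.minAreaRect((P*1000).astype(np.float32))
    b=cv2.boxPoints(((cx,cy),(w,h),a)); e=[b[1]-b[0],b[2]-b[1]]; L=max(e,key=np.linalg.norm)
    ys,xs=np.nonzero(mask); Q=onz(d,np.c_[xs,ys],z)[:,:2]*1000
    return np.round([cx,cy,max(w,h),min(w,h),np.degrees(np.arctan2(L[1],L[0]))%180],1), Q.mean(0).round(1), len(c)
def win(m,u,v,w,h):
    o=np.zeros_like(m); o[v:v+h,u:u+w]=m[v:v+h,u:u+w]; return o
E
python3 - <<'E'
from m import *
t=load('pics/top0.npy');s=load('pics/side0.npy')
def hsv(d): return cv2.cvtColor(d['image'],cv2.COLOR_RGB2HSV)
T=hsv(t);S=hsv(s)
k=lambda m:cv2.morphologyEx(m,cv2.MORPH_OPEN,np.ones((3,3),np.uint8))
g=k(cv2.inRange(T,(0,0,110),(180,60,255)))
print('stone top',rect(t,win(g,325,135,70,80),.034))
print('oil top',rect(t,win(g,325,220,70,65),.024))
g=k(cv2.inRange(S,(0,0,155),(180,50,255)))
print('stone side',rect(s,win(g,275,135,80,65),.034))
for n,d,H,w in(('top',t,T,(155,140,75,120)),('side',s,S,(175,285,160,115))):
    m=win(cv2.inRange(H,(15,40,120),(35,150,255)),*w)
    m=cv2.morphologyEx(m,cv2.MORPH_CLOSE,np.ones((15,15),np.uint8))
    cv2.imwrite(f'pics/m_{n}.png',m[w[1]:w[1]+w[3],w[0]:w[0]+w[2]])
    print('board',n,rect(d,m,.018))
    # screws
print(H[300:320,240])
for n,d,uv in(('top',t,[(233,101),(130,518)]),('side',s,[(147,125),(658,473)])):
    o=(155,140) if n=='top' else (175,285)
    print('screws',n,(onz(d,np.array(uv)/5+o,.019)*1000).round(1))
# corners by eye
print('board c top',(onz(t,np.array([(165,64),(318,96),(50,524)])/5+(155,140),.018)*1000).round(1))
print('board c side',(onz(s,np.array([(203,35),(756,398),(45,195)])/5+(175,285),.018)*1000).round(1))
print('stone c top',(onz(t,np.array([(250,115),(360,152),(262,450),(150,412)])/7+(325,135),.034)*1000).round(1))
print('stone c side',(onz(s,np.array([(208,104),(504,285),(406,367),(106,180)])/8+(275,135),.034)*1000).round(1))
E
```

```text
stone top (array([ 640.5, -225.8,  116.4,   44.3,  160.3]), array([ 640.4, -225.9]), 112)
oil top (array([ 439.6, -217.4,  104.4,   46.1,  165. ]), array([ 439.5, -217.4]), 109)
stone side (array([ 642.5, -225.3,  113.6,   45.3,  159.8]), array([ 647.9, -229.2]), 100)
board top (array([577.8, 218.7, 250.6,  85.2, 167.1]), array([576.4, 218.6]), 246)
board side (array([576.9, 226. , 258.3,  98.1, 167.2]), array([572.3, 224.4]), 330)
[[ 13 158 121]
 [ 14 159 117]
 [ 13 158 118]
 [ 14 160 113]
 [ 12 134  97]
 [  8  43  71]
 [105  25  81]
 [100  17  92]
 [103  19  93]
 [107  19  93]
 [100  25  91]
 [100  19  79]
 [100  21  72]
 [100  20  75]
 [100  22  69]
 [105  32  64]
 [ 10  12  63]
 [ 15 109 122]
 [ 15 123 179]
 [ 16 122 195]]
screws top [[685.2 191.9  19. ]
 [467.2 242.2  19. ]]
screws side [[686.7 193.7  19. ]
 [468.2 243.5  19. ]]
board c top [[705.7 228.7  18. ]
 [687.6 147.3  18. ]
 [464.4 284.1  18. ]]
board c side [[686.8 152.7  18. ]
 [447.4 207.7  18. ]
 [706.5 230.9  18. ]]
stone c top [[ 701.1 -226.9   34. ]
 [ 686.7 -267.7   34. ]
 [ 575.7 -228.4   34. ]
 [ 590.3 -187.4   34. ]]
stone c side [[ 687.1 -266.5   34. ]
 [ 578.3 -225.2   34. ]
 [ 592.9 -183.4   34. ]
 [ 701.9 -223.6   34. ]]
```

```bash
cat >> m.py <<'E'
from scipy.spatial.transform import Rotation as Ro
def go(x,y,z,yaw):
    o=get_obs(); R=Ro.from_rotvec(o['ee_rot']); a=np.radians(yaw)
    X=np.array([np.cos(a),np.sin(a),0]);Z=np.array([0,0,-1.]);T=Ro.from_matrix(np.c_[X,np.cross(Z,X),Z])
    print('t',round(o['t'],2),'tcp',(o['tcp_pos']*1000).round(1),'op',round(o['opening']*1000,1),'F',o['wrist_force'].round(1),'M',o['moment'].round(2))
    m=R.as_matrix(); print('yaw',np.degrees(np.arctan2(m[1,0],m[0,0])).round(2),'tilt',m[:,2].round(4))
    print('shift',R.inv().apply(np.array([x,y,z])-o['tcp_pos']).round(4),'turn',(R.inv()*T).as_rotvec().round(4))
E
python3 - <<'E'
from m import *
t=load('pics/top0.npy');s=load('pics/side0.npy')
# cork long-edge mid-lines
def mid(d,p,o,z): 
    q=onz(d,(np.array(p)+.5)/5-.5+o,z)[:,:2]*1000
    a=np.radians(167.1); n=np.array([-np.sin(a),np.cos(a)]); return ((q-[577.5,218.2])@n).round(1), ((q-[577.5,218.2])@[np.cos(a),np.sin(a)]).round(1)
for z in(.034,.040,.046,.052):
    print(z,mid(t,[(160,200),(118,400),(222,215),(178,410)],(155,140),z),mid(s,[(205,195),(505,405),(275,130),(570,320)],(175,285),z))
go(.6405,-.2255,.12,160.1)
E
```

```text
0.034 (array([-19.2, -15.3,  14.1,  16. ]), array([-51.5,  53.4, -50.7,  51.8])) (array([-13.7, -14.6,  19.2,  21. ]), array([-69.9,  60.8, -66.7,  60.9]))
0.04 (array([-16.9, -13.1,  16.1,  18. ]), array([-51.1,  53. , -50.4,  51.4])) (array([-15.6, -16.4,  17. ,  18.8]), array([-67.1,  62.6, -63.9,  62.7]))
0.046 (array([-14.7, -10.9,  18.1,  20. ]), array([-50.8,  52.7, -50. ,  51.1])) (array([-17.5, -18.3,  14.9,  16.7]), array([-64.2,  64.4, -61. ,  64.5]))
0.052 (array([-12.5,  -8.7,  20.2,  22. ]), array([-50.5,  52.4, -49.7,  50.8])) (array([-19.3, -20.1,  12.8,  14.5]), array([-61.4,  66.2, -58.2,  66.3]))
t 0.1 tcp [166.5 523.9 230.8] op 85.1 F [-0.9  0.4 -0.9] M [-0.04 -0.02  0.03]
yaw 162.36 tilt [-4.e-04 -1.e-03 -1.e+00]
shift [-0.6788 -0.5704  0.1113] turn [-0.0011 -0.0001  0.0395]
```

Call:
play_rows:
  rows: [-0.23,-0.193,0,0,0,0.013,100,-0.23,-0.193,0,0,0,0.013,100,-0.23,-0.193,0,0,0,0.013,100,-0.23,-0.193,0,0,0,0.013,100,-0.23,-0.193,0,0,0,0.013,100,-0.23,-0.193,0,0,0,0.013,100,-0.23,-0.193,0,0,0,0.013,100,-0.23,-0.193,0,0,0,0.013,100]

```text
t: 0.77
tcp_pos: [0.3292, 0.2667, 0.2312]
ee_rot: [0.507, 3.1, -0.002]
wrist_force: [-0.2, -0.1, -0.5]
opening: 0.0858
```

Call:
play_rows:
  rows: [-0.23,-0.193,0.01,0,0,0.013,100,-0.23,-0.193,0.01,0,0,0.013,100,-0.23,-0.193,0.01,0,0,0.013,100,-0.23,-0.193,0.01,0,0,0.013,100,-0.23,-0.193,0.01,0,0,0.013,100,-0.23,-0.193,0.01,0,0,0.013,100,-0.23,-0.193,0.01,0,0,0.013,100,-0.23,-0.193,0.01,0,0,0.013,100]

```text
t: 1.43
tcp_pos: [0.4869, 0.0109, 0.2209]
ee_rot: [0.526, 3.096, -0.001]
wrist_force: [-0.2, 0.5, -0.0]
opening: 0.0852
```

```bash
python3 -c "
from m import *
go(.6405,-.2255,.12,160.1)"
```

```text
t 1.43 tcp [486.9  10.9 220.9] op 85.2 F [-0.2  0.5 -0. ] M [ 0.03 -0.05 -0.01]
yaw 160.7 tilt [ 7.e-04 -8.e-04 -1.e+00]
shift [-0.223  -0.1723  0.1012] turn [-0.0006  0.0009  0.0105]
```

Call:
play_rows:
  rows: [-0.223,-0.172,0.1,0,0,0.0105,100,-0.223,-0.172,0.1,0,0,0.0105,100,-0.223,-0.172,0.1,0,0,0.0105,100,-0.223,-0.172,0.1,0,0,0.0105,100,-0.223,-0.172,0.1,0,0,0.0105,100,-0.223,-0.172,0.1,0,0,0.0105,100,-0.223,-0.172,0.1,0,0,0.0105,100,-0.223,-0.172,0.1,0,0,0.0105,100]

```text
t: 2.1
tcp_pos: [0.6399, -0.2243, 0.1178]
ee_rot: [-0.542, -3.092, 0.0]
wrist_force: [0.4, -1.1, 0.1]
opening: 0.0855
```

Call:
play_rows:
  rows: [0,0,0,0,0,0,100,0,0,0,0,0,0,100]

```text
t: 2.27
tcp_pos: [0.6387, -0.2197, 0.1208]
ee_rot: [-0.538, -3.094, -0.001]
wrist_force: [0.3, 0.5, 0.5]
opening: 0.0855
```

```bash
python3 -c "
from m import *
go(.6405,-.2255,.0,160.1)"
```

```text
t 2.27 tcp [ 638.7 -219.7  120.8] op 85.5 F [0.3 0.5 0.5] M [0.01 0.04 0.01]
yaw 160.27 tilt [-1.2e-03  8.0e-04 -1.0e+00]
shift [-0.0038 -0.0049  0.1208] turn [ 0.0003 -0.0014  0.003 ]
```

Call:
play_rows:
  rows: [-0.004,-0.005,0.03,0,0,0.003,100,-0.004,-0.005,0.06,0,0,0.003,100,-0.004,-0.005,0.09,0,0,0.003,100,-0.004,-0.005,0.105,0,0,0.003,100,-0.004,-0.005,0.112,0,0,0.003,100,-0.004,-0.005,0.116,0,0,0.003,100,-0.004,-0.005,0.118,0,0,0.003,100,-0.004,-0.005,0.118,0,0,0.003,100]

```text
t: 2.93
tcp_pos: [0.6418, -0.2268, 0.0046]
ee_rot: [0.542, 3.093, -0.001]
wrist_force: [-0.1, -0.2, 0.1]
opening: 0.0853
```

```bash
python3 -c "
from m import *
go(.6405,-.2255,.0,160.1)
for n in ('top','side'): snap(n,f'pics/{n}1.png')
a=cv2.imread('pics/top1.png')[110:240,290:450];b=cv2.imread('pics/side1.png')[100:230,230:390]
cv2.imwrite('pics/g1.png',cv2.resize(np.hstack([a,b]),None,fx=2.5,fy=2.5))"
```

```text
t 2.93 tcp [ 641.8 -226.8    4.6] op 85.3 F [-0.1 -0.2  0.1] M [-0.03  0.   -0.02]
yaw 160.11 tilt [ 1.7e-03 -7.0e-04 -1.0e+00]
shift [0.0017 0.0007 0.0046] turn [-0.0001  0.0018  0.0002]
```

View pics/g1.png

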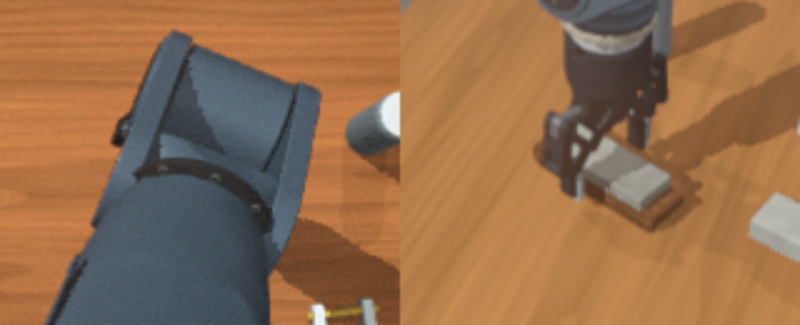

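Side view: the open fingers straddle the stone around (310,170), clear on both sides. Closing now.

Call:
play_rows:
  rows: [0.001,0,0.002,0,0,0,60,0.001,0,0.002,0,0,0,50,0.001,0,0.002,0,0,0,40,0.001,0,0.002,0,0,0,30,0.001,0,0.002,0,0,0,30,0.001,0,0.002,0,0,0,30,0.001,0,0.002,0,0,0,30,0.001,0,0.002,0,0,0,30]
  squeeze: 60

```text
t: 3.7
tcp_pos: [0.6404, -0.2266, 0.0017]
ee_rot: [0.543, 3.094, -0.0]
wrist_force: [-2.3, -0.2, 5.5]
opening: 0.0446
```

```bash
python3 -c "
from m import *
go(.6405,-.2255,.1,160.1)
for n in ('side',): snap(n,f'pics/{n}2.png')
b=cv2.imread('pics/side2.png')[100:230,230:390]
cv2.imwrite('pics/g2.png',cv2.resize(b,None,fx=4,fy=4))"
```

```text
t 3.7 tcp [ 640.4 -226.6    1.7] op 44.6 F [-2.3 -0.2  5.5] M [ 0.09  0.2  -0.03]
yaw 160.1 tilt [ 5.e-04 -3.e-04 -1.e+00]
shift [ 0.0002  0.001  -0.0983] turn [-0.0001  0.0006 -0.    ]
```

View pics/g2.png

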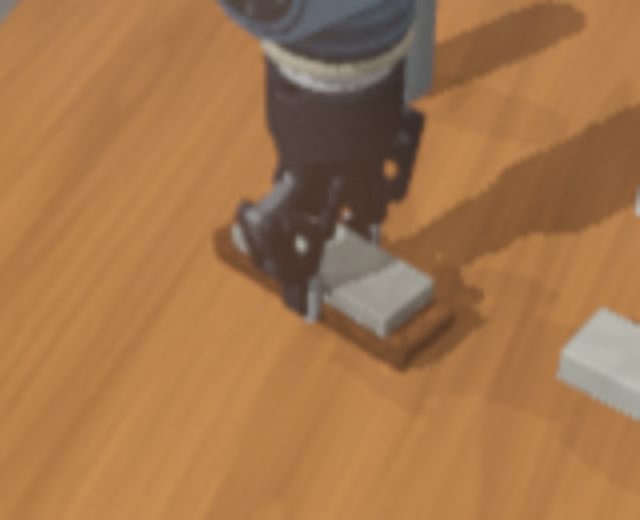

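Call:
play_rows:
  rows: [0,0,-0.01,0,0,0,30,0,0,-0.03,0,0,0,30,0,0,-0.06,0,0,0,30,0,0,-0.09,0,0,0,30,0,0,-0.115,0,0,0,30,0,0,-0.13,0,0,0,30,0,0,-0.14,0,0,0,30,0,0,-0.14,0,0,0,30]
  squeeze: 80

```text
t: 4.42
tcp_pos: [0.6408, -0.2266, 0.1434]
ee_rot: [0.542, 3.092, -0.001]
wrist_force: [-1.0, 0.5, -3.0]
opening: 0.044
```

```bash
python3 -c "
from m import *
go(.5775,.2182,.14,167.1)"
```

```text
t 4.42 tcp [ 640.8 -226.6  143.4] op 44.0 F [-1.   0.5 -3. ] M [-0.01  0.03 -0.02]
yaw 160.1 tilt [ 0.0025 -0.001  -1.    ]
shift [0.2109 0.3967 0.0028] turn [-0.0003  0.0027 -0.1221]
```

Call:
play_rows:
  rows: [0.005,0.01,0,0,0,0,30,0.015,0.03,0,0,0,-0.01,30,0.03,0.056,0,0,0,-0.02,30,0.044,0.082,0,0,0,-0.03,30,0.058,0.109,0,0,0,-0.04,30,0.072,0.136,0,0,0,-0.05,30,0.086,0.162,0,0,0,-0.06,30,0.1,0.188,0,0,0,-0.06,30]

```text
t: 5.08
tcp_pos: [0.6085, -0.0134, 0.1395]
ee_rot: [-0.448, -3.106, 0.0]
wrist_force: [0.0, -0.2, -3.7]
opening: 0.0441
```

Call:
play_rows:
  rows: [0.013,0.026,0,0,0,-0.01,30,0.027,0.052,0,0,0,-0.02,30,0.041,0.078,0,0,0,-0.03,30,0.055,0.104,0,0,0,-0.04,30,0.068,0.13,0,0,0,-0.05,30,0.08,0.155,0,0,0,-0.06,30,0.09,0.17,0,0,0,-0.06,30,0.09,0.17,0,0,0,-0.06,30]

```text
t: 5.75
tcp_pos: [0.5696, 0.1764, 0.1395]
ee_rot: [-0.351, -3.119, 0.001]
wrist_force: [-0.6, -0.2, -3.0]
opening: 0.044
```

```bash
python3 -c "
from m import *
go(.5775,.2182,.14,167.1)"
```

```text
t 5.75 tcp [569.6 176.4 139.5] op 44.0 F [-0.6 -0.2 -3. ] M [-0.01  0.01 -0.02]
yaw 167.16 tilt [-0.0034  0.     -1.    ]
shift [ 0.0016  0.0425 -0.0005] turn [-0.0007 -0.0033  0.001 ]
```

Call:
play_rows:
  rows: [0.001,0.015,0,0,0,0,30,0.002,0.03,0,0,0,0,30,0.002,0.04,0,0,0,0,30,0.002,0.042,0,0,0,0,30,0.002,0.042,0,0,0,0,30,0.002,0.042,0,0,0,0,30]

```text
t: 6.25
tcp_pos: [0.5795, 0.214, 0.141]
ee_rot: [-0.356, -3.121, 0.001]
wrist_force: [-0.2, -0.8, -3.5]
opening: 0.0435
```

```bash
python3 -c "
from m import *
go(.5775,.2182,.14,167.1)
for n in ('side','top'): snap(n,f'pics/{n}3.png')
b=cv2.imread('pics/side3.png')[200:400,140:360];a=cv2.imread('pics/top3.png')[100:300,130:290]
cv2.imwrite('pics/g3.png',cv2.resize(np.hstack([b,a]),None,fx=2.1,fy=2.1))
cv2.imwrite('pics/g3s.png',cv2.resize(b[:,:200],None,fx=3,fy=3,interpolation=2))"
```

```text
t 6.25 tcp [579.5 214.  141. ] op 43.5 F [-0.2 -0.8 -3.5] M [-0.06 -0.01 -0.04]
yaw 166.97 tilt [-5.e-04 -3.e-04 -1.e+00]
shift [0.0029 0.0037 0.001 ] turn [-0.0004 -0.0004 -0.0022]
```

View pics/g3.png

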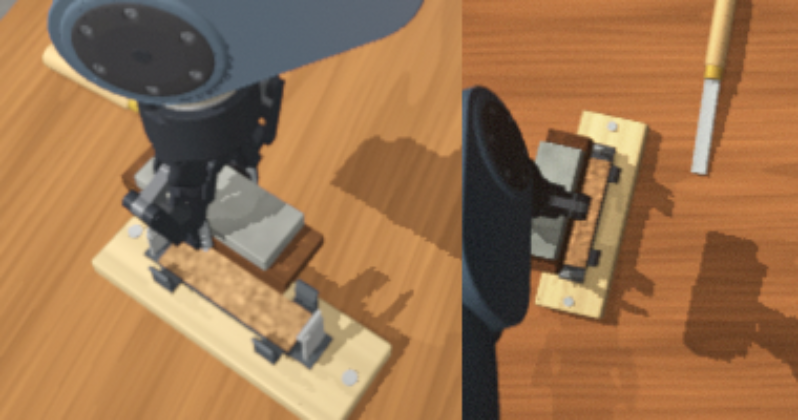

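View pics/g3s.png

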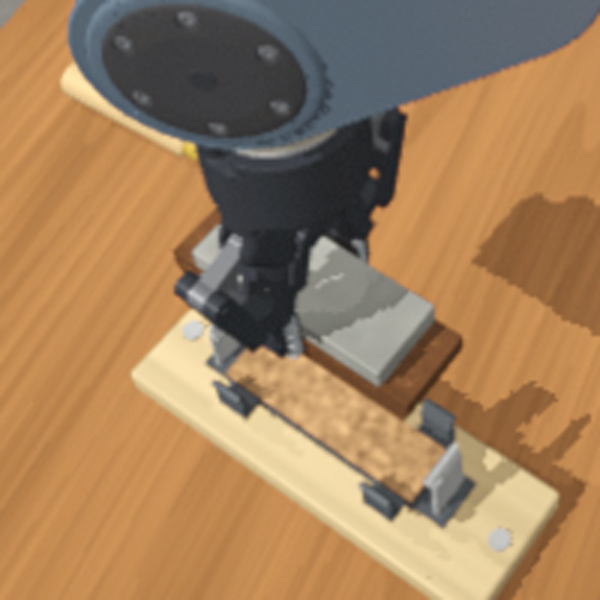

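```bash
python3 -c "
from m import *
s=load('pics/side3.npy');t=load('pics/top3.npy')
f=lambda p,k,o:(np.array(p,float)+.5)/k-.5+o
zu=.141-.0017
q=onz(s,f([(462,342),(177,250)],3,(140,200)),zu+.020)*1000;print('ledge',q.round(1),q.mean(0).round(1))
q=onz(s,f([(434,306)],3,(140,200)),zu+.034)*1000;print('stone corner',q.round(1))
print('screw s',(onz(s,f([(195,329),(500,539)],3,(140,200)),.019)*1000).round(1))
q=onz(t,f([(613-462,127),(569-462,301)],2.1,(130,100)),.019)*1000;print('screw t',q.round(1))
s0=load('pics/side0.npy');q=onz(s0,f([(147,125),(658,473)],5,(175,285)),.019)*1000;print(q.round(1),q.mean(0))
t0=load('pics/top0.npy');q=onz(t0,f([(233,101),(130,518)],5,(155,140)),.019)*1000;print(q.round(1),q.mean(0))
a=np.radians(167.1)
import numpy as np
for v,n in ((s,'s'),(t,'t')):
  C=[.5795,.214]; X=np.array([np.cos(a),np.sin(a)]);Y=np.array([np.sin(a),-np.cos(a)])*1
  P=[list(C+X*i*.075+Y*j*.0225)+[zu+.02] for i in(1,-1) for j in(1,-1)]
  print(n,proj(v,P).round(1))
b=cv2.imread('pics/top3.png')[140:250,155:225]
cv2.imwrite('pics/g3t.png',cv2.resize(b,None,fx=5,fy=5,interpolation=2))
"
```

```text
ledge [[501.6 211.2 159.3]
 [656.9 216.8 159.3]] [579.2 214.  159.3]
stone corner [[518.4 205.3 173.3]]
screw s [[686.9 192.3  19. ]
 [468.8 243.2  19. ]]
screw t [[685.2 191.8  19. ]
 [468.5 243.   19. ]]
[[687.8 193.2  19. ]
 [469.1 243.1  19. ]] [578.42227072 218.16467872  19.        ]
[[686.3 193.   19. ]
 [468.2 243.2  19. ]] [577.25412866 218.11129497  19.        ]
s [[275.7 335.9]
 [294.4 312.4]
 [197.4 284.1]
 [217.4 264.1]]
t [[153.8 226.2]
 [173.5 230.6]
 [170.4 160.8]
 [189.7 165. ]]
```

View pics/g3t.png

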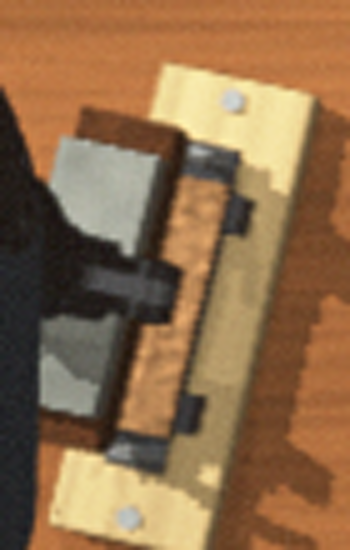

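Call:
play_rows:
  rows: [0.001,0.002,0.005,0,0,-0.001,30,0.0025,0.004,0.015,0,0,-0.001,30,0.0025,0.004,0.03,0,0,-0.001,30,0.0025,0.004,0.04,0,0,-0.001,30,0.0025,0.004,0.045,0,0,-0.001,30,0.0025,0.004,0.045,0,0,-0.001,30,0.0025,0.004,0.045,0,0,-0.001,30,0.0025,0.004,0.045,0,0,-0.001,30]

```text
t: 7.02
tcp_pos: [0.5784, 0.2189, 0.0968]
ee_rot: [0.355, 3.121, 0.001]
wrist_force: [-0.3, 0.1, -2.5]
opening: 0.0439
```

```bash
python3 -c "
from m import *
go(.5778,.2182,.14,167.05)
for n in ('side','top'): snap(n,f'pics/{n}4.png')
go(.5778,.2182,.14,167.05)
b=cv2.imread('pics/side4.png')[230:400,160:350];a=cv2.imread('pics/top4.png')[135:255,150:230]
cv2.imwrite('pics/g4s.png',cv2.resize(b,None,fx=3.5,fy=3.5,interpolation=2))
cv2.imwrite('pics/g4t.png',cv2.resize(a,None,fx=5,fy=5,interpolation=2))"
```

```text
t 7.02 tcp [578.4 218.9  96.8] op 43.9 F [-0.3  0.1 -2.5] M [ 0.02 -0.07 -0.01]
yaw 167.03 tilt [ 9.e-04  2.e-04 -1.e+00]
shift [ 0.0004 -0.0007 -0.0432] turn [ 0.0004  0.0008 -0.0003]
t 7.12 tcp [578.4 218.8  97. ] op 44.4 F [ 0.1 -0.2 -2.2] M [-0.03  0.04 -0.02]
yaw 167.03 tilt [ 1.1e-03  3.0e-04 -1.0e+00]
shift [ 0.0004 -0.0007 -0.043 ] turn [ 0.0005  0.001  -0.0003]
```

View pics/g4s.png

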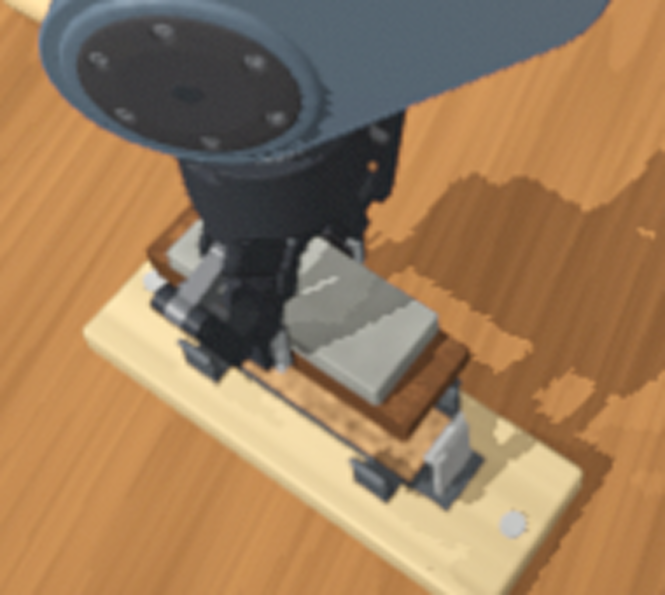

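View pics/g4t.png

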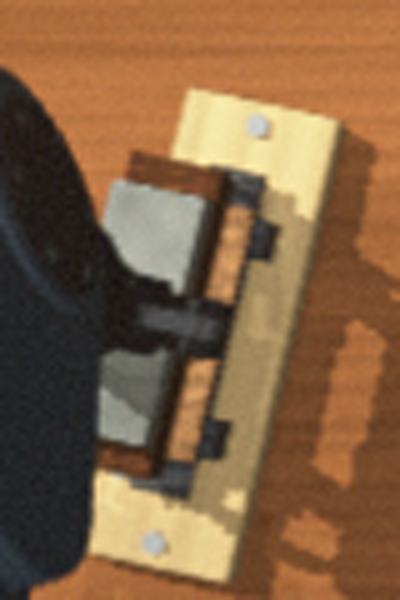

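```bash
python3 -c "
from m import *
s=load('pics/side4.npy')
f=lambda p,k,o:(np.array(p,float)+.5)/k-.5+o
q=onz(s,f([(468,350),(148,252)],3.5,(160,230)),.0953+.020)*1000;print('ledge',q.round(1),q.mean(0).round(1))"
```

```text
ledge [[501.7 214.3 115.3]
 [655.7 223.5 115.3]] [578.7 218.9 115.3]
```

Call:
play_rows:
  rows: [0,-0.0007,0.004,0,0,0,30,0,-0.0007,0.008,0,0,0,30,0,-0.0007,0.012,0,0,0,30,0,-0.0007,0.015,0,0,0,30,0,-0.0007,0.018,0,0,0,30,0,-0.0007,0.02,0,0,0,30,0,-0.0007,0.02,0,0,0,30,0,-0.0007,0.02,0,0,0,30]

```text
t: 7.78
tcp_pos: [0.5779, 0.2181, 0.0762]
ee_rot: [-0.355, -3.121, 0.0]
wrist_force: [-0.1, -0.3, -2.5]
opening: 0.0438
```

Call:
play_rows:
  rows: [0,0,0.001,0,0,0,30,0,0,0.002,0,0,0,30,0,0,0.003,0,0,0,30,0,0,0.004,0,0,0,30,0,0,0.004,0,0,0,30]

```text
t: 8.2
tcp_pos: [0.5777, 0.218, 0.0721]
ee_rot: [-0.355, -3.121, 0.0]
wrist_force: [-0.0, 0.1, -2.8]
opening: 0.044
```

Call:
play_rows:
  rows: [0,0,0.001,0,0,0,30,0,0,0.002,0,0,0,30,0,0,0.003,0,0,0,30,0,0,0.003,0,0,0,30]

```text
t: 8.53
tcp_pos: [0.5777, 0.218, 0.0691]
ee_rot: [-0.355, -3.121, 0.0]
wrist_force: [-0.2, 0.7, -2.6]
opening: 0.044
```

Call:
play_rows:
  rows: [0,0,0.001,0,0,0,30,0,0,0.002,0,0,0,30,0,0,0.002,0,0,0,30]

```text
t: 8.78
tcp_pos: [0.5778, 0.2182, 0.0673]
ee_rot: [-0.355, -3.121, -0.0]
wrist_force: [-1.6, 0.5, -0.6]
opening: 0.0439
```

Call:
play_rows:
  rows: [0,0,0.001,0,0,0,30,0,0,0.002,0,0,0,30,0,0,0.002,0,0,0,30]

```text
t: 9.03
tcp_pos: [0.5778, 0.2182, 0.0653]
ee_rot: [-0.355, -3.122, -0.0]
wrist_force: [-4.2, 0.8, 2.9]
opening: 0.044
```

Call:
play_rows:
  rows: [0.0008,0,0,0,0,0,30,0.0008,0,0,0,0,0,30,0.0008,0,0,0,0,0,30]

```text
t: 9.28
tcp_pos: [0.5773, 0.2183, 0.0654]
ee_rot: [0.355, 3.121, 0.0]
wrist_force: [-0.8, 0.7, 0.2]
opening: 0.0442
```

```bash
python3 -c "
from m import *
go(.5778,.2182,.06,167.05)"
```

```text
t 9.28 tcp [577.3 218.3  65.4] op 44.2 F [-0.8  0.7  0.2] M [ 0.17 -0.11  0.05]
yaw 167.04 tilt [ 6.e-04  1.e-04 -1.e+00]
shift [-0.0005  0.      0.0054] turn [ 0.0002  0.0005 -0.0002]
```

Call:
play_rows:
  rows: [0.0002,0,0.001,0,0,0,30,0.0002,0,0.002,0,0,0,30,0.0002,0,0.002,0,0,0,30]

```text
t: 9.53
tcp_pos: [0.5775, 0.2184, 0.0639]
ee_rot: [0.355, 3.12, 0.001]
wrist_force: [-0.4, -0.8, 4.8]
opening: 0.0439
```

Call:
play_rows:
  rows: [0,0,0.001,0,0,0,30,0,0,0.002,0,0,0,30,0,0,0.002,0,0,0,30]

```text
t: 9.78
tcp_pos: [0.5778, 0.2185, 0.0623]
ee_rot: [0.355, 3.119, 0.001]
wrist_force: [0.2, 0.0, 8.5]
opening: 0.0439
```

```bash
python3 -c "
from m import *
go(.5778,.2182,.06,167.05)"
```

```text
t 9.78 tcp [577.8 218.5  62.3] op 43.9 F [0.2 0.  8.5] M [ 0.06  0.05 -0.03]
yaw 167.03 tilt [ 2.3e-03  6.0e-04 -1.0e+00]
shift [-0.     -0.0003  0.0023] turn [ 0.0011  0.0021 -0.0004]
```

Call:
play_rows:
  rows: [0,0,0.001,0,0,0,30,0,0,0.002,0,0,0,30,0,0,0.002,0,0,0,30]

```text
t: 10.03
tcp_pos: [0.5775, 0.2184, 0.0598]
ee_rot: [0.355, 3.12, 0.001]
wrist_force: [-0.7, 1.5, 2.4]
opening: 0.0436
```

Call:
play_rows:
  rows: [0,0,0.001,0,0,0,30,0,0,0.002,0,0,0,30,0,0,0.002,0,0,0,30]

```text
t: 10.28
tcp_pos: [0.5768, 0.2182, 0.0569]
ee_rot: [-0.355, -3.121, 0.0]
wrist_force: [0.5, 0.5, 0.7]
opening: 0.044
```

Call:
play_rows:
  rows: [0,0,0.001,0,0,0,30,0,0,0.002,0,0,0,30,0,0,0.002,0,0,0,30]

```text
t: 10.53
tcp_pos: [0.5767, 0.2182, 0.0549]
ee_rot: [-0.355, -3.121, 0.0]
wrist_force: [0.5, 1.0, -0.7]
opening: 0.0441
```

```bash
python3 -c "
from m import *
go(.5778,.2182,.06,167.05)"
```

```text
t 10.53 tcp [576.7 218.2  54.9] op 44.1 F [ 0.5  1.  -0.7] M [ 0.07 -0.03 -0.03]
yaw 167.03 tilt [-4.e-04 -1.e-04 -1.e+00]
shift [-0.001   0.0002 -0.0051] turn [-0.0002 -0.0004 -0.0003]
```

Call:
play_rows:
  rows: [0,0,0.001,0,0,0,30,0,0,0.002,0,0,0,30,0,0,0.002,0,0,0,30]

```text
t: 10.78
tcp_pos: [0.5768, 0.2183, 0.053]
ee_rot: [-0.355, -3.121, 0.0]
wrist_force: [-0.5, 0.1, -1.1]
opening: 0.0438
```

Call:
play_rows:
  rows: [0,0,0.0007,0,0,0,30,0,0,0.0014,0,0,0,30,0,0,0.0014,0,0,0,30]

```text
t: 11.03
tcp_pos: [0.5768, 0.2183, 0.0518]
ee_rot: [-0.355, -3.121, 0.0]
wrist_force: [-0.2, 0.7, 1.3]
opening: 0.044
```

Call:
play_rows:
  rows: [0,0,0.0006,0,0,0,30,0,0,0.0012,0,0,0,30,0,0,0.0012,0,0,0,30]

```text
t: 11.28
tcp_pos: [0.5768, 0.2183, 0.0506]
ee_rot: [-0.355, -3.121, 0.0]
wrist_force: [-0.1, -0.8, -0.2]
opening: 0.0443
```

```bash
python3 -c "
from m import *
go(.5778,.2182,.06,167.05)"
```

```text
t 11.28 tcp [576.8 218.3  50.6] op 44.3 F [-0.1 -0.8 -0.2] M [ 0.02 -0.01  0.04]
yaw 167.04 tilt [-1.e-04 -0.e+00 -1.e+00]
shift [-0.001   0.0001 -0.0094] turn [-0.     -0.0001 -0.0003]
```

Call:
play_rows:
  rows: [0,0,0.0006,0,0,0,30,0,0,0.0012,0,0,0,30,0,0,0.0012,0,0,0,30]

```text
t: 11.53
tcp_pos: [0.5769, 0.2183, 0.0494]
ee_rot: [-0.355, -3.121, 0.0]
wrist_force: [0.7, 0.0, 0.4]
opening: 0.0439
```

Call:
play_rows:
  rows: [0,0,0.0006,0,0,0,30,0,0,0.001,0,0,0,30,0,0,0.001,0,0,0,30]

```text
t: 11.78
tcp_pos: [0.5768, 0.2183, 0.0484]
ee_rot: [-0.355, -3.121, 0.0]
wrist_force: [0.2, 0.3, 0.9]
opening: 0.0439
```

Call:
play_rows:
  rows: [0,0,0.0005,0,0,0,30,0,0,0.001,0,0,0,30,0,0,0.001,0,0,0,30]

```text
t: 12.03
tcp_pos: [0.5767, 0.2182, 0.0472]
ee_rot: [-0.355, -3.121, 0.0]
wrist_force: [0.8, 0.7, -1.9]
opening: 0.0436
```

Call:
play_rows:
  rows: [0,0,0.0005,0,0,0,30,0,0,0.0008,0,0,0,30,0,0,0.0008,0,0,0,30]

```text
t: 12.28
tcp_pos: [0.5766, 0.2182, 0.0462]
ee_rot: [-0.355, -3.121, 0.001]
wrist_force: [1.5, 0.3, -4.0]
opening: 0.044
```

Call:
play_rows:
  rows: [0,0,0.0005,0,0,0,30,0,0,0.0005,0,0,0,30]

```text
t: 12.45
tcp_pos: [0.5766, 0.2182, 0.0458]
ee_rot: [-0.355, -3.121, 0.001]
wrist_force: [0.3, 0.3, -6.6]
opening: 0.0441
```

Call:
play_rows:
  rows: [0,0,0.0005,0,0,0,30,0,0,0.0005,0,0,0,30]

```text
t: 12.62
tcp_pos: [0.5767, 0.2182, 0.0454]
ee_rot: [-0.355, -3.121, 0.0]
wrist_force: [-0.2, 0.1, -5.7]
opening: 0.0441
```

Call:
play_rows:
  rows: [0,0,0.0005,0,0,0,30,0,0,0.0005,0,0,0,30]

```text
t: 12.78
tcp_pos: [0.5767, 0.2182, 0.0449]
ee_rot: [-0.355, -3.121, 0.0]
wrist_force: [0.9, 0.0, -7.2]
opening: 0.0439
```

Call:
play_rows:
  rows: [0,0,0.0005,0,0,0,30,0,0,0.0005,0,0,0,30]

```text
t: 12.95
tcp_pos: [0.5768, 0.2183, 0.0447]
ee_rot: [-0.355, -3.121, 0.0]
wrist_force: [-0.6, -1.0, -4.7]
opening: 0.0442
```

Call:
play_rows:
  rows: [0,0,0.0004,0,0,0,30,0,0,0.0004,0,0,0,30]

```text
t: 13.12
tcp_pos: [0.5771, 0.2184, 0.0445]
ee_rot: [0.355, 3.121, 0.0]
wrist_force: [-0.7, 0.1, -3.5]
opening: 0.0441
```

Call:
play_rows:
  rows: [0,0,0.0004,0,0,0,30,0,0,0.0004,0,0,0,30]

```text
t: 13.28
tcp_pos: [0.5771, 0.2184, 0.0442]
ee_rot: [0.355, 3.121, 0.0]
wrist_force: [-1.0, -0.9, -2.2]
opening: 0.0437
```

Call:
play_rows:
  rows: [0,0,0.0004,0,0,0,30,0,0,0.0004,0,0,0,30]

```text
t: 13.45
tcp_pos: [0.5771, 0.2184, 0.0442]
ee_rot: [0.355, 3.121, 0.0]
wrist_force: [-2.8, -0.2, 4.7]
opening: 0.044
```

```bash
python3 -c "
from m import *
go(.5778,.2182,.06,167.05)
for n in ('side','top'): snap(n,f'pics/{n}5.png')
b=cv2.imread('pics/side5.png')[250:400,160:350]
cv2.imwrite('pics/g5s.png',cv2.resize(b,None,fx=4,fy=4,interpolation=2))"
```

```text
t 13.45 tcp [577.1 218.4  44.2] op 44.0 F [-2.8 -0.2  4.7] M [-0.09  0.37  0.01]
yaw 167.03 tilt [ 7.e-04  2.e-04 -1.e+00]
shift [-0.0007 -0.     -0.0158] turn [ 0.0004  0.0006 -0.0003]
```

View pics/g5s.png

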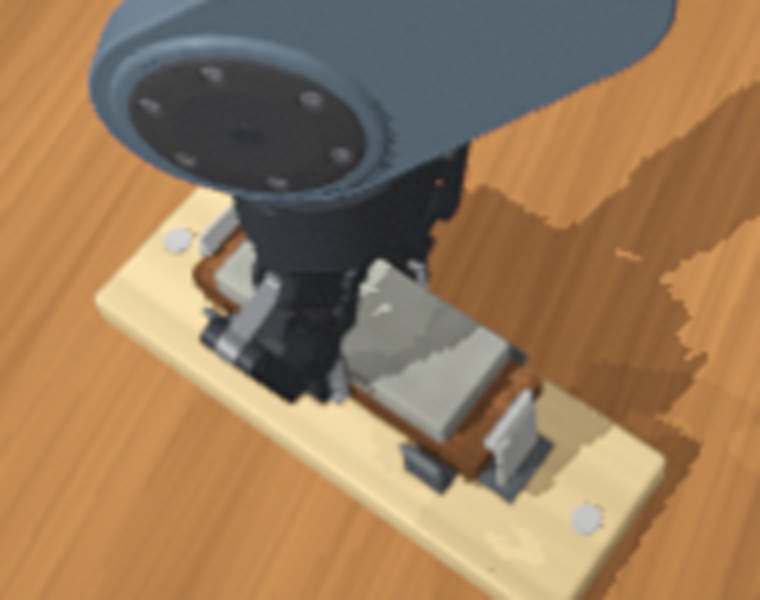

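Side view: the block lies between the cheeks, and the clips at about (288,360) and (215,308) stand over its ends. TCP stopped at 44.2 mm while the force rose about 7 N, so it has landed. One small extra press to seat it, then I'll release.

Call:
play_rows:
  rows: [0,0,0.0003,0,0,0,30,0,0,0.0003,0,0,0,30]

```text
t: 13.72
tcp_pos: [0.5772, 0.2184, 0.0441]
ee_rot: [0.355, 3.121, 0.0]
wrist_force: [-3.5, -2.0, 9.1]
opening: 0.0441
```

Call:
play_rows:
  rows: [0,0,-0.0005,0,0,0,30,0,0,-0.001,0,0,0,60,0,0,-0.001,0,0,0,80,0,0,-0.001,0,0,0,100,0,0,-0.001,0,0,0,100,0,0,-0.001,0,0,0,100,0,0,-0.001,0,0,0,100,0,0,-0.001,0,0,0,100]

```text
t: 14.38
tcp_pos: [0.5769, 0.2183, 0.0442]
ee_rot: [0.355, 3.121, 0.0]
wrist_force: [0.3, 0.5, 0.3]
opening: 0.0857
```

Call:
play_rows:
  rows: [0,0,-0.01,0,0,0,100,0,0,-0.03,0,0,0,100,0,0,-0.06,0,0,0,100,0,0,-0.1,0,0,0,100,0,0,-0.13,0,0,0,100,0,0,-0.15,0,0,0,100,0,0,-0.16,0,0,0,100,0,0,-0.16,0,0,0,100]

```text
t: 15.05
tcp_pos: [0.5777, 0.2185, 0.2068]
ee_rot: [0.354, 3.118, 0.002]
wrist_force: [0.5, -0.4, 0.7]
opening: 0.0855
```

Call:
play_rows:
  rows: [0,-0.02,0,0,0,0,100,0,-0.06,0,0,0,0,100,0,-0.1,0,0,0,0,100,0,-0.14,0,0,0,0,100,0,-0.17,0,0,0,0,100,0,-0.19,0,0,0,0,100,0,-0.2,0,0,0,0,100,0,-0.2,0,0,0,0,100]

```text
t: 15.72
tcp_pos: [0.5313, 0.0221, 0.2031]
ee_rot: [-0.358, -3.119, 0.0]
wrist_force: [-0.3, -0.4, 0.0]
opening: 0.0856
```

```bash
python3 -c "
from m import *
go(.5778,.2182,.06,167.05)
for n in ('side','top'): snap(n,f'pics/{n}6.png')
b=cv2.imread('pics/side6.png')[270:400,165:345];a=cv2.imread('pics/top6.png')[135:265,150:235]
cv2.imwrite('pics/g6s.png',cv2.resize(b,None,fx=4.4,fy=4.4,interpolation=2))
cv2.imwrite('pics/g6t.png',cv2.resize(a,None,fx=4.5,fy=4.5,interpolation=2))"
```

```text
t 15.72 tcp [531.3  22.1 203.1] op 85.6 F [-0.3 -0.4  0. ] M [-0.01 -0.03  0.  ]
yaw 166.92 tilt [-0.0019 -0.     -1.    ]
shift [-0.0012  0.2016  0.143 ] turn [-0.0005 -0.0019 -0.0023]
```

View pics/g6s.png

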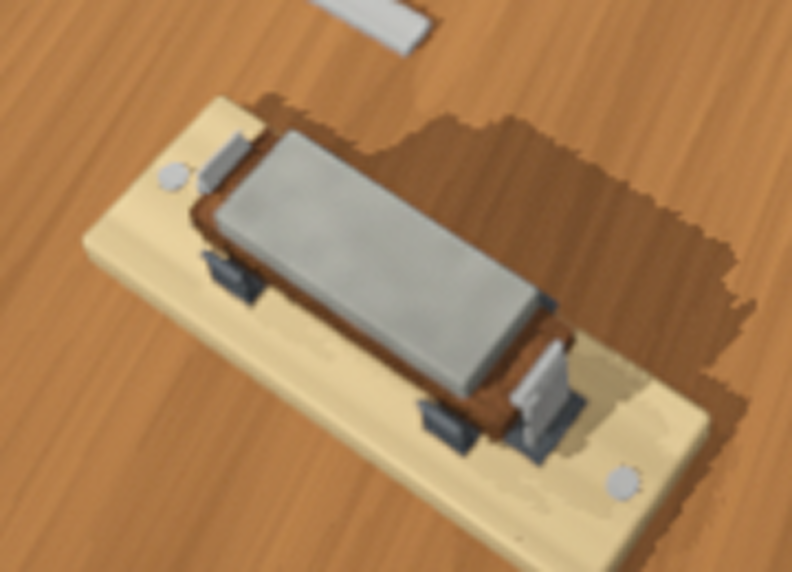

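View pics/g6t.png

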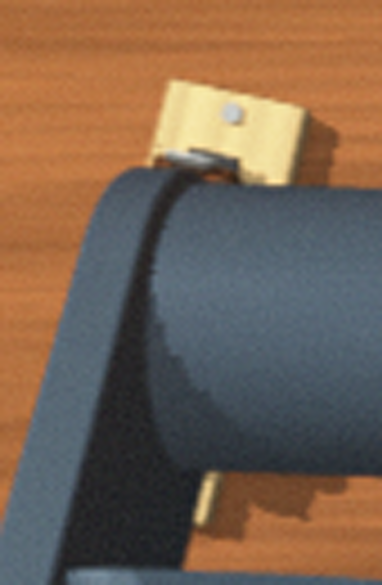

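View pics/side6.png

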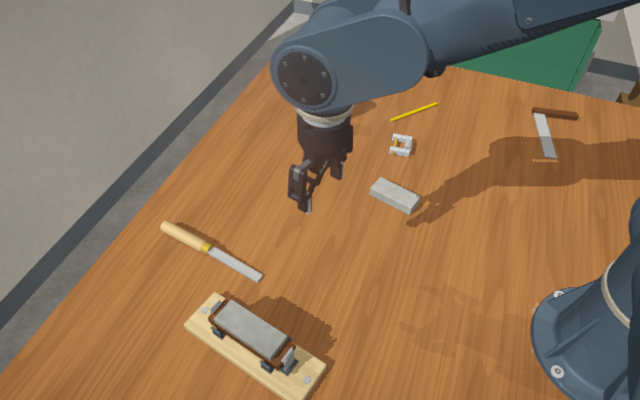

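```bash
python3 -c "
from m import *
A=cv2.imread('pics/side0.png');B=cv2.imread('pics/side6.png')
r=lambda I,u,v:cv2.resize(I[v:v+40,u:u+40],None,fx=8,fy=8,interpolation=2)
cv2.imwrite('pics/cmp.png',np.vstack([np.hstack([r(A,205,290),r(B,205,290)]),np.hstack([r(A,272,340),r(B,272,340)])])[:600])
s=load('pics/side6.npy');f=lambda p,k,o:(np.array(p,float)+.5)/k-.5+o
for z in(.0735,.0765,.0795):
  q=onz(s,f([(293,130),(540,292),(464,378),(217,215)],4.4,(165,270)),z)*1000
  print(z,q.mean(0).round(1),[np.linalg.norm(q[i]-q[(i+1)%4]).round(1) for i in range(4)])
"
```

```text
0.0735 [578.5 216.2  73.5] [np.float64(118.5), np.float64(41.8), np.float64(115.3), np.float64(43.9)]
0.0765 [577.6 217.5  76.5] [np.float64(118.0), np.float64(41.7), np.float64(114.8), np.float64(43.7)]
0.0795 [576.7 218.8  79.5] [np.float64(117.5), np.float64(41.5), np.float64(114.3), np.float64(43.5)]
```

View pics/cmp.png

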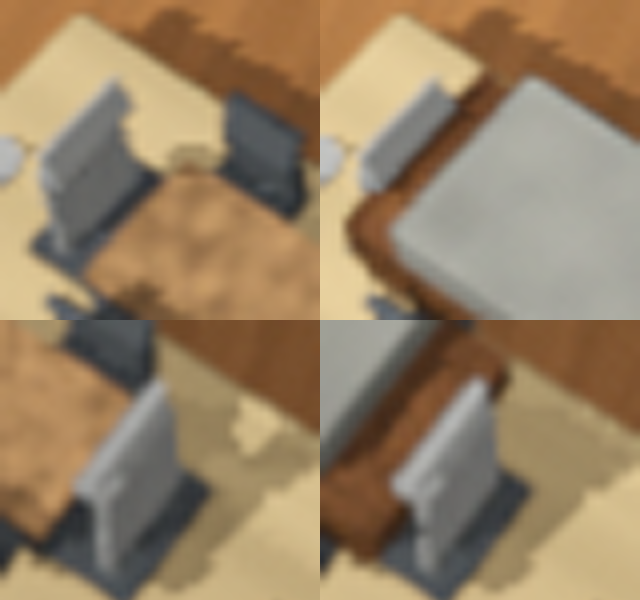

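The clip lips sit at the same pixels as when the holder was empty: lip tops at about (219,300) and (292,348) in both pictures. Both clips are shut over the ledges. Handing in.

```bash
python3 -c "
from plant import *
print(hand_in())"
```

```text
the job is handed in; nothing more can be done
None
```

The long sharpening stone is in its bench holder with both clips snapped shut over the block, and I handed the job in about 16 s into the 42 s allowed.

- **Going in:** when the noses first touched the bevels, the reading showed about 4 N of sideways force. I shifted the stone 0.8 mm lengthwise and it dropped below 1 N. The clips then spread with roughly 11 N, the stone slid down, and the clips pulled it in over the last few millimetres.
- **Landing:** the tool stopped at 44.1–44.2 mm while the force climbed, so the bed is at about 42.5 mm, or 8.5 mm above its lowest setting. The last press read 9 N at the wrist, about 12 N allowing for the stone's weight, which is well under 35 N. I then opened the gripper and backed away.
- **Clips and position:** in the side view both clip lips are at the same pixels as when the holder was empty, with the ledges under the noses. The stone's centre measured within about 1 mm of the holder's.
- **Other bench things:** none were touched. In the last side picture the chisel, oilstone and guide look unmoved. The arm hid the oilcan there, so I did not check it visually at the end.
- **Less certain checks:** at landing there was a small moment (0.37 N m), which suggests one end touched slightly first. I judged it level from the shut clips and the picture, without measuring the tilt. In the last top view the arm hid the stone, so these final checks rest on the side camera alone. That view gave the stone's size as about 116 x 43 mm instead of 118 x 45, from corners picked by eye.

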